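# Build the sieve tower for grading dyed cork

## Task

Build the sieve tower on the lime-green catch pan, not the black one, one part at a time: first the blue fine sieve, then the white medium one, then the red coarse one, and close it with the lid, every part right way up and fully home in the one below. Let go of each part once it is seated, and leave the paint pot and the cork sanding block where they are.

Things in the scene. Friction and masses are not known exactly. Their poses are not given: they have to be found in the camera images.
- pan_lime: lime-green catch pan (the base of the tower): round open cup 64 mm across on a square steel plate 84 x 84 x 8 mm, fixed to the bench. Origin: centre of the plate's underside, z up. Rim 38 mm above it; mouth 57 mm wide, 25 mm deep. A sieve fully seated in it has its origin 29 mm above this one.
- pan_black: black catch pan (stays empty): round open cup 64 mm across on a square steel plate 84 x 84 x 8 mm, fixed to the bench. Origin: centre of the plate's underside, z up. Rim 38 mm above it; mouth 57 mm wide, 25 mm deep. A sieve fully seated in it has its origin 29 mm above this one.
- sieve_blue: blue round sieve, fine mesh, 35 mm high, loose, 90 g, mouth up. Origin: centre of underside, z up. Steel skirt 0 to 9 mm, tapering from 42 mm across (foot) to 51 mm; blue frame 9 to 35 mm, 64 mm across: grip here, any yaw. Mouth 57 mm wide, 21 mm deep: the next skirt drops in, the next frame rests on this rim, its origin then 26 mm above this one.
- sieve_white: white round sieve, medium mesh, 35 mm high, loose, 90 g, mouth up. Origin: centre of underside, z up. Steel skirt 0 to 9 mm, tapering from 42 mm across (foot) to 51 mm; white frame 9 to 35 mm, 64 mm across: grip here, any yaw. Mouth 57 mm wide, 21 mm deep: the next skirt drops in, the next frame rests on this rim, its origin then 26 mm above this one.
- sieve_red: red round sieve, coarse mesh, 35 mm high, loose, 90 g, mouth up. Origin: centre of underside, z up. Steel skirt 0 to 9 mm, tapering from 42 mm across (foot) to 51 mm; red frame 9 to 35 mm, 64 mm across: grip here, any yaw. Mouth 57 mm wide, 21 mm deep: the next skirt drops in, the next frame rests on this rim, its origin then 26 mm above this one.
- lid: an aluminium disc with a black knob, loose, 90 g, knob up. Origin: centre of underside, z up. Tapering skirt 0 to 9 mm (42 mm across at the foot, 51 mm at the top), disc 64 mm across from 9 to 15 mm, knob (upright cylinder 24 mm across, grip here) from 15 to 43 mm. Its skirt drops into a sieve's mouth, its disc rests on the rim.
- paint_pot: a small closed glass pot of lime paint with a brass-coloured screw cap, 50 mm across, 56 mm high, loose; a bystander. Origin: centre of its underside.
- sanding_block: a brown cork sanding block, 80 x 50 x 32 mm (x, y, z), loose; a bystander. Origin: centre of its underside.

How it is judged (in metres and radians):
On the way, in this order (a step that is already met when the one before it is completed fails the run):
1. The blue sieve is seated in the lime-green pan and let go (horizontal distance between sieve_blue and pan_lime below 0.006 m and z of sieve_blue in the frame of pan_lime between 0.0255 and 0.0325 m and angle between sieve_blue's own z axis and vertical below 0.06 rad and contact force between the fingers and sieve_blue below 0.1 N), for 0.2 s.
2. The white sieve is seated in the blue one and let go (horizontal distance between sieve_blue and pan_lime below 0.006 m and z of sieve_blue in the frame of pan_lime between 0.0255 and 0.0325 m and angle between each of sieve_blue, sieve_white's own z axis and vertical below 0.06 rad and horizontal distance between sieve_white and sieve_blue below 0.006 m and z of sieve_white in the frame of sieve_blue between 0.0225 and 0.0295 m and contact force between the fingers and sieve_white below 0.1 N), for 0.2 s.
3. The red sieve is seated in the white one and let go (horizontal distance between sieve_blue and pan_lime below 0.006 m and z of sieve_blue in the frame of pan_lime between 0.0255 and 0.0325 m and angle between each of sieve_blue, sieve_white, sieve_red's own z axis and vertical below 0.06 rad and horizontal distance between sieve_white and sieve_blue below 0.006 m and z of sieve_white in the frame of sieve_blue between 0.0225 and 0.0295 m and horizontal distance between sieve_red and sieve_white below 0.006 m and z of sieve_red in the frame of sieve_white between 0.0225 and 0.0295 m and contact force between the fingers and sieve_red below 0.1 N), for 0.2 s.
4. The lid is seated on the red sieve and let go (horizontal distance between sieve_blue and pan_lime below 0.006 m and z of sieve_blue in the frame of pan_lime between 0.0255 and 0.0325 m and angle between each of sieve_blue, sieve_white, sieve_red, lid's own z axis and vertical below 0.06 rad and horizontal distance between sieve_white and sieve_blue below 0.006 m and z of sieve_white in the frame of sieve_blue between 0.0225 and 0.0295 m and horizontal distance between sieve_red and sieve_white below 0.006 m and z of sieve_red in the frame of sieve_white between 0.0225 and 0.0295 m and horizontal distance between lid and sieve_red below 0.006 m and z of lid in the frame of sieve_red between 0.0225 and 0.0295 m and contact force between the fingers and lid below 0.1 N), for 0.2 s.
At the end, for the whole second after the job is handed in: Blue sieve in the lime pan, white in blue, red in white, lid on red: each within 6 mm sideways and 3.5 mm of fully seated height over the part below, upright within 0.06 rad, released and at rest. Paint pot and sanding block never moved over 30 mm (horizontal distance between sieve_blue and pan_lime below 0.006 m and z of sieve_blue in the frame of pan_lime between 0.0255 and 0.0325 m and angle between each of sieve_blue, sieve_white, sieve_red, lid's own z axis and vertical below 0.06 rad and linear speed of each of sieve_blue, sieve_white, sieve_red, lid below 0.02 m/s and angular speed of each of sieve_blue, sieve_white, sieve_red, lid below 0.2 rad/s and horizontal distance between sieve_white and sieve_blue below 0.006 m and z of sieve_white in the frame of sieve_blue between 0.0225 and 0.0295 m and horizontal distance between sieve_red and sieve_white below 0.006 m and z of sieve_red in the frame of sieve_white between 0.0225 and 0.0295 m and horizontal distance between lid and sieve_red below 0.006 m and z of lid in the frame of sieve_red between 0.0225 and 0.0295 m); the robot touches nothing.
It fails at once if the paint pot was moved by more than 30 mm (distance of paint_pot from where it was at the start of the episode above 0.03 m).
It fails at once if the sanding block was moved by more than 30 mm (distance of sanding_block from where it was at the start of the episode above 0.03 m).
It also fails if it takes over 125 s, if anything falls off the work surface, if the arm or the gripper's body presses on something with over 40 N, if the wrist force passes 120 N, or if a joint passes its speed limit or range.

## Robot

A 6-joint arm with a two-finger parallel gripper is mounted at the origin on the work surface. World frame = base frame: x ahead of the robot, y to its left, z up, the work surface at z = 0. Lengths are in m, angles in degrees, forces in N, time in s.
With the tool pointing down it reaches from about 0.4 to 0.825 m from the base axis. Payload 7 kg.
Tool frame: the origin (TCP) lies between the finger pads; the fingertips stand 19 mm ahead of it and the grasp point (between the pads) is the TCP (r.finger_overhang is the distance from the TCP to the fingertips, in m); z points along the fingers, y is the direction in which the jaws open and shut (so a half turn about z gives the same grasp; the last joint's range is limited). The gripper opens to 88 mm and grips with 3 to 60 N. Pads are 19 mm wide; open, the fingers measure 130 mm over their backs; the gripper's body (78 mm by 193 mm) begins 47 mm behind the grasp point.
Start: joints at [91.45, 20.546, 0.682, 0, -70.136, -16.507], TCP at [0.175, 0.652, 0.206] pointing down, gripper open.
Joint ranges: [-176.03, 176.03], [-82.01, 121.73], [-58.28, 71.71], [-173.87, 95.51], [-174.79, -0.11], [-173.66, 173.66]. Speed limits (degrees/s): [136.94, 136.94, 172.46, 180, 180, 180].

## Interface

Orientations are given as [roll, pitch, yaw] about the fixed x, y, z axes, in that order (R = Rz(yaw) Ry(pitch) Rx(roll)).
In Python, from plant import r, optics gives the robot as it stands. The module is installed in compiled form; this text tells all that it offers.
- The arm moves only by the tool step_arm, never from a script. Its argument "increments" is a list of rows, each an object of numbers: "tx", "ty", "tz": the shift along the world's x, y, z in mm; "ax", "ay", "az": the turn, a rotation vector about the world's x, y, z in degrees; "claw": the gripper command: -1 is shut, 1 is fully open, values between are in proportion. In form: [{"tx": .., "ty": .., "tz": .., "ax": .., "ay": .., "az": .., "claw": ..}, ...]. A call has 1 to 12 rows; each row shifts and turns the commanded pose from where the row before left it; what a row does not reach is not made up. A row lasts 1/10 s, in which the tool goes at most 50 mm and 8.59 degrees, less where a joint would pass 70% of its speed; a pose out of reach is approached as far as the arm can. A call with a gripper value outside its range is refused whole. The fingers move at their own pace and stop on an object; "newtons" is the grip in N (left out, the last holds). Time passes only in rows, so rows that do not move let the fingers close. It gives the time, the measured TCP pose, the force and the opening at its end, in the units of the state.
- r.get_state(): the state, without advancing time (a new reading comes with each control period).
- optics.capture(name): name is "side" or "top"; returns a dict with "image" (400x640x3 uint8, blue, green, red), "depth" (400x640 float32, m along the optical axis (not along the pixel's ray), 0 where there is no reading), "fx", "fy", "cx", "cy" (pixels), "R" (3x3) and "t" (3): a world point X has camera coordinates R X + t. Camera axes: x right, y down, z forward; pixel columns grow to the right and rows downward; lengths in m; the calibration is good to about 2 mm. A picture is of the moment at which its call begins.
- r.close_job(): hands the job in, once; it reports no verdict.
The state is a dict: "time_s": time; "joints": joint angles; "qd": joint speeds; "joint_torque": joint torques, N m; "tcp_pos": TCP position; "eef_rot": TCP orientation; "contact_force": force on the tool from outside, world axes, zero at the start; "moment": the same for the moment, N m; "gripper_width": finger opening in m.
Only numpy, scipy, OpenCV 4.12 (cv2) and the standard library are available. Lean on these libraries where they do the work, as an engineer would, in place of code of your own. Each camera call takes 0.05 s, during which the arm holds its last target. There are 200 camera calls.

## Working session

There is one attempt and no reset: what is moved stays moved. The work goes in short steps, Python scripts to look and compute and a tool call to move; the robot and the scene stay as the last step left them, time stands still between calls to the robot, and variables do not carry over. Pictures are saved under pics/ and viewed, about 12 in all and at most 16, crops included, and the job is handed in when it is done.

Besides the shell and the picture viewer there is one more tool, called after ">>>" as name(argument=value, ...), one argument or row to a line, values as JSON. step_arm: Moves the arm, as the interface text tells. Its arguments: {"type":"object","properties":{"increments":{"type":"array","items":{"type":"object","properties":{"tx":{"type":"number"},"ty":{"type":"number"},"tz":{"type":"number"},"ax":{"type":"number"},"ay":{"type":"number"},"az":{"type":"number"},"claw":{"type":"number"}}}},"newtons":{"type":"number"}},"required":["increments"]}

```bash
mkdir -p pics; python3 - <<'E'
from plant import r, optics
import cv2, numpy as np
s=r.get_state(); print(s)
for n in("top","side"):
    c=optics.capture(n); cv2.imwrite(f"pics/{n}0.png",c["image"]); np.savez(f"{n}0.npz",**c)
    print(n,c["fx"],c["cx"],c["cy"],(-c["R"].T@c["t"]).round(3),c["R"].round(3).tolist())
E
```

```text
{'time_s': 0.0, 'joints': array([ 9.14494637e+01,  2.05899308e+01,  6.33671289e-01, -2.10899917e-02,
       -7.01345621e+01, -1.65086116e+01]), 'qd': array([-0.00694497,  0.01656501, -0.00698042,  0.01982372, -0.05106268,
       -0.00522882]), 'joint_torque': array([-1.32245674e-03, -5.82712162e+01,  2.93047374e+01,  6.99739158e+00,
        7.02534409e-03, -1.61906514e-04]), 'tcp_pos': array([0.1752428 , 0.65131629, 0.20483585]), 'eef_rot': array([ 1.79907288e+02, -6.80171928e-03, -1.50663247e+01]), 'contact_force': array([0.03478198, 0.30783044, 0.25207311]), 'moment': array([0.01056907, 0.04973119, 0.01555182]), 'gripper_width': 0.0873656233378343}
top 408.3222805798648 317.1489492130282 200.36718472602666 [0.466 0.003 0.883] [[0.003, -1.0, -0.009], [-0.997, -0.002, -0.082], [0.082, 0.009, -0.997]]
side 427.41430766816524 322.34087247063275 195.7817783557009 [ 0.415 -0.749  0.749] [[0.988, -0.152, 0.005], [-0.101, -0.679, -0.727], [0.114, 0.718, -0.687]]
```

View pics/top0.png

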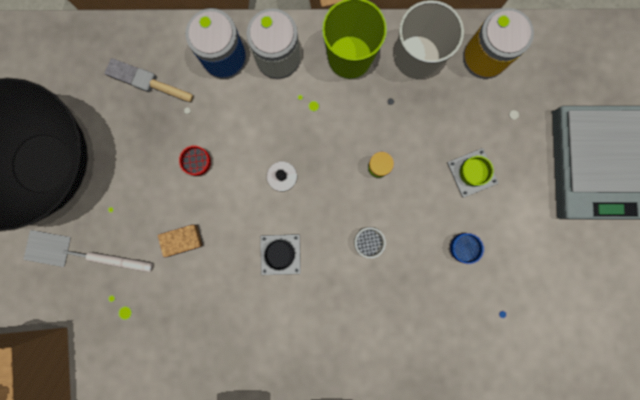

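View pics/side0.png

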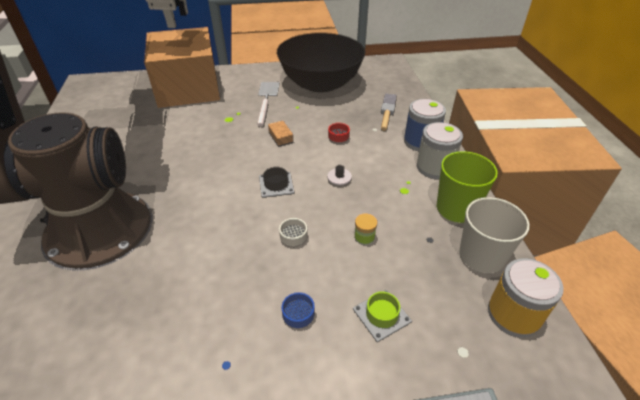

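The top view shows red (195,161), lid (282,177), pot (381,164), lime pan (477,171), blue (466,248), white (369,243), black pan (280,254) and block (180,240). The side view shows all parts upright, with the tool far off at the upper left.

```bash
cat > h.py <<'E'
import numpy as np, cv2
def cloud(c):
    v,u=np.mgrid[0:400,0:640]; d=c["depth"]
    P=np.stack([(u-c["cx"])/c["fx"]*d,(v-c["cy"])/c["fy"]*d,d],-1)
    return (P-c["t"])@c["R"]
def ray(c,uv,z):
    o=-c["R"].T@c["t"]; d=c["R"].T@np.array([(uv[0]-c["cx"])/c["fx"],(uv[1]-c["cy"])/c["fy"],1])
    return o+d*(z-o[2])/d[2]
def proj(c,X):
    p=c["R"]@np.asarray(X,float)+c["t"]; return np.array([c["fx"]*p[0]/p[2]+c["cx"],c["fy"]*p[1]/p[2]+c["cy"]])
def rim(c,xy,zt,rad=.05,tol=.006):
    """points at top height near xy -> enclosing circle"""
    W=cloud(c); m=(np.hypot(W[...,0]-xy[0],W[...,1]-xy[1])<rad)&(abs(W[...,2]-zt)<tol)&(c["depth"]>0)
    p=W[m]; (x,y),R=cv2.minEnclosingCircle(p[:,:2].astype(np.float32)); 
    (bx,by),(w,h),a=cv2.fitEllipse(cv2.convexHull(p[:,:2].astype(np.float32)))
    return np.round([x,y,R,bx,by,w/2,h/2,np.median(p[:,2]),len(p)],4)
E
python3 - <<'E'
import numpy as np
from h import *
T=dict(np.load("top0.npz"));S=dict(np.load("side0.npz"))
for n,uv,z in [("lime",(477,171),.038),("black",(280,254),.038),("blue",(466,248),.035),("white",(369,243),.035),("red",(195,161),.035),("liddisc",(282,177),.015),("knob",(281,175),.043),("pot",(381,164),.056),("block",(180,240),.032)]:
    X=ray(T,uv,z); print(n,X.round(4),"depthz",cloud(T)[uv[1],uv[0]].round(3))
    for c in(T,S): print("   ",rim(c,X,z,rad=.02 if n=="knob" else .05))
E
```

```text
lime [ 0.5979 -0.3212  0.038 ] depthz [ 0.602 -0.331  0.012]
    [ 5.996e-01 -3.236e-01  3.230e-02  5.995e-01 -3.236e-01  3.160e-02
  3.180e-02  3.820e-02  2.210e+02]
    [ 6.015e-01 -3.238e-01  3.320e-02  6.017e-01 -3.239e-01  3.130e-02
  3.260e-02  3.800e-02  2.680e+02]
black [0.4252 0.0875 0.038 ] depthz [0.424 0.09  0.015]
    [4.232e-01 8.990e-02 3.190e-02 4.233e-01 8.960e-02 3.100e-02 3.150e-02
 3.930e-02 1.680e+02]
    [4.262e-01 9.000e-02 3.350e-02 4.260e-01 8.940e-02 3.120e-02 3.340e-02
 3.760e-02 1.510e+02]
blue [ 0.4385 -0.2951  0.035 ] depthz [ 0.438 -0.301  0.017]
    [ 4.376e-01 -2.996e-01  3.270e-02  4.381e-01 -2.995e-01  3.140e-02
  3.180e-02  3.530e-02  2.130e+02]
    [ 4.398e-01 -2.996e-01  3.270e-02  4.401e-01 -2.997e-01  3.160e-02
  3.240e-02  3.530e-02  2.690e+02]
white [ 0.4481 -0.0958  0.035 ] depthz [ 0.448 -0.098  0.017]
    [ 4.494e-01 -9.800e-02  3.190e-02  4.493e-01 -9.780e-02  3.100e-02
  3.160e-02  3.610e-02  1.700e+02]
    [ 4.530e-01 -9.800e-02  3.310e-02  4.523e-01 -9.820e-02  3.170e-02
  3.230e-02  3.450e-02  2.010e+02]
red [0.619 0.269 0.035] depthz
[... 537 characters left out ...]
8.780e-02 1.200e-02 5.900e-01 8.770e-02 1.120e-02 1.150e-02
 4.400e-02 1.040e+02]
    [5.927e-01 8.720e-02 1.230e-02 5.930e-01 8.640e-02 1.060e-02 1.190e-02
 4.360e-02 5.500e+01]
pot [ 0.6094 -0.1191  0.056 ] depthz [ 0.609 -0.119  0.058]
    [ 6.108e-01 -1.202e-01  2.490e-02  6.108e-01 -1.204e-01  2.430e-02
  2.440e-02  5.720e-02  4.630e+02]
    [ 6.139e-01 -1.204e-01  2.620e-02  6.135e-01 -1.204e-01  2.480e-02
  2.540e-02  5.700e-02  3.220e+02]
block [0.4532 0.2968 0.032 ] depthz [0.453 0.296 0.035]
    [4.523e-01 2.995e-01 4.550e-02 4.521e-01 3.011e-01 3.260e-02 4.900e-02
 3.320e-02 9.310e+02]
    [4.540e-01 2.989e-01 4.620e-02 4.535e-01 2.990e-01 3.340e-02 4.850e-02
 3.310e-02 3.040e+02]
```

>>> step_arm(
  increments=[
    {"tx": 27,"ty": -38,"claw": 1},
    {"tx": 27,"ty": -38},
    {"tx": 27,"ty": -38},
    {"tx": 27,"ty": -38},
    {"tx": 27,"ty": -38},
    {"tx": 27,"ty": -38},
    {"tx": 27,"ty": -38},
    {"tx": 27,"ty": -38},
    {"tx": 27,"ty": -38},
    {"tx": 27,"ty": -38},
    {"tx": 27,"ty": -38},
    {"tx": 27,"ty": -38},
  ],
  newtons=20,
)

```text
$.increments[0]: bad value
```

>>> step_arm(
  increments=[
    {"tx": -5,"ty": -45},
    {"tx": -5,"ty": -45},
    {"tx": -5,"ty": -45},
    {"tx": -5,"ty": -45},
    {"tx": -5,"ty": -45},
    {"tx": -5,"ty": -45},
    {"tx": -5,"ty": -45},
    {"tx": -5,"ty": -45},
    {"tx": -5,"ty": -45},
    {"tx": -5,"ty": -45},
    {"tx": -5,"ty": -45},
    {"ty": 0},
  ],
)

```text
$.increments[0]: bad value
```

>>> step_arm(
  increments=[
    {"tx": 27,"ty": -38,"tz": 0,"ax": 0,"ay": 0,"az": 0,"claw": 1},
    {"tx": 27,"ty": -38,"tz": 0,"ax": 0,"ay": 0,"az": 0,"claw": 1},
    {"tx": 27,"ty": -38,"tz": 0,"ax": 0,"ay": 0,"az": 0,"claw": 1},
    {"tx": 27,"ty": -38,"tz": 0,"ax": 0,"ay": 0,"az": 0,"claw": 1},
    {"tx": 27,"ty": -38,"tz": 0,"ax": 0,"ay": 0,"az": 0,"claw": 1},
    {"tx": 27,"ty": -38,"tz": 0,"ax": 0,"ay": 0,"az": 0,"claw": 1},
    {"tx": 27,"ty": -38,"tz": 0,"ax": 0,"ay": 0,"az": 0,"claw": 1},
    {"tx": 27,"ty": -38,"tz": 0,"ax": 0,"ay": 0,"az": 0,"claw": 1},
    {"tx": 27,"ty": -38,"tz": 0,"ax": 0,"ay": 0,"az": 0,"claw": 1},
    {"tx": 27,"ty": -38,"tz": 0,"ax": 0,"ay": 0,"az": 0,"claw": 1},
    {"tx": 27,"ty": -38,"tz": 0,"ax": 0,"ay": 0,"az": 0,"claw": 1},
    {"tx": 27,"ty": -38,"tz": 0,"ax": 0,"ay": 0,"az": 0,"claw": 1},
  ],
  newtons=20,
)

```text
time_s: 1.3
tcp_pos: [0.5, 0.194, 0.2058]
eef_rot: [-180.0, 0.0, -15.0]
contact_force: [0.7, 0.7, 0.4]
gripper_width: 0.0875
```

>>> step_arm(
  increments=[
    {"tx": -5,"ty": -45,"tz": 0,"ax": 0,"ay": 0,"az": 0,"claw": 1},
    {"tx": -5,"ty": -45,"tz": 0,"ax": 0,"ay": 0,"az": 0,"claw": 1},
    {"tx": -5,"ty": -45,"tz": 0,"ax": 0,"ay": 0,"az": 0,"claw": 1},
    {"tx": -5,"ty": -45,"tz": 0,"ax": 0,"ay": 0,"az": 0,"claw": 1},
    {"tx": -5,"ty": -45,"tz": 0,"ax": 0,"ay": 0,"az": 0,"claw": 1},
    {"tx": -5,"ty": -45,"tz": 0,"ax": 0,"ay": 0,"az": 0,"claw": 1},
    {"tx": -5,"ty": -45,"tz": 0,"ax": 0,"ay": 0,"az": 0,"claw": 1},
    {"tx": -5,"ty": -45,"tz": 0,"ax": 0,"ay": 0,"az": 0,"claw": 1},
    {"tx": -5,"ty": -45,"tz": 0,"ax": 0,"ay": 0,"az": 0,"claw": 1},
    {"tx": -8,"ty": -45,"tz": 0,"ax": 0,"ay": 0,"az": 0,"claw": 1},
    {"tx": -8,"ty": -44,"tz": -40,"ax": 0,"ay": 0,"az": 0,"claw": 1},
    {"tx": 0,"ty": 0,"tz": -40,"ax": 0,"ay": 0,"az": 0,"claw": 1},
  ],
)

```text
time_s: 2.5
tcp_pos: [0.4397, -0.2947, 0.1326]
eef_rot: [180.0, -0.2, -15.3]
contact_force: [0.4, 0.4, -1.2]
gripper_width: 0.0875
```

>>> step_arm(
  increments=[
    {"tx": 0,"ty": 0,"tz": -30,"ax": 0,"ay": 0,"az": 0,"claw": 1},
    {"tx": 1,"ty": 0,"tz": -25,"ax": 0,"ay": 0,"az": 0,"claw": 1},
    {"tx": 0,"ty": 0,"tz": -20,"ax": 0,"ay": 0,"az": 0,"claw": 1},
    {"tx": 0,"ty": 0,"tz": 0,"ax": 0,"ay": 0,"az": 0,"claw": 1},
    {"tx": 0,"ty": 0,"tz": 0,"ax": 0,"ay": 0,"az": 0,"claw": 1},
  ],
)

```text
time_s: 3.0
tcp_pos: [0.4406, -0.2909, 0.0576]
eef_rot: [180.0, 0.1, -15.0]
contact_force: [1.8, -0.7, 1.5]
gripper_width: 0.0875
```

```bash
python3 - <<'E'
from plant import r, optics
import cv2
from h import *
S=optics.capture("side"); print(r.get_state()["tcp_pos"])
u,v=proj(S,(.439,-.3,.05)).astype(int)
cv2.imwrite("pics/s1.png",cv2.resize(S["image"][v-90:v+90,u-110:u+110],None,fx=3,fy=3))
E
```

```text
[ 0.4412732  -0.29108856  0.058292  ]
```

View pics/s1.png

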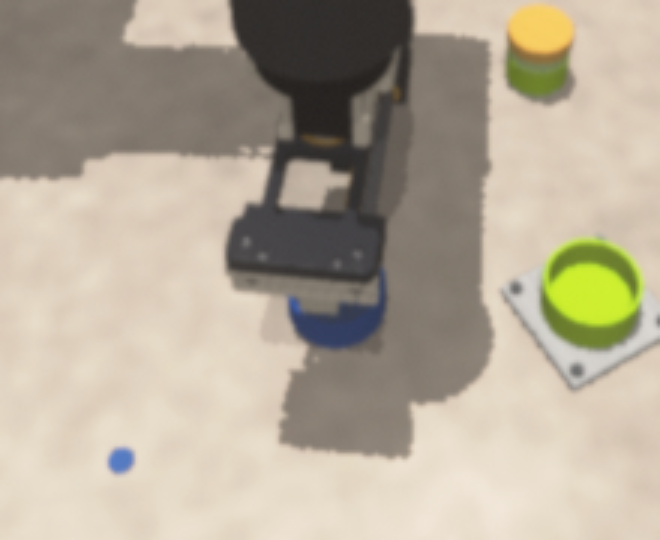

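The gripper sits over the blue sieve, a bit far in y (tool measured at y=-0.291), with the lime pan on the right. I'll correct and go down.

>>> step_arm(
  increments=[
    {"tx": -2,"ty": -9,"tz": 0,"ax": 0,"ay": 0,"az": 0,"claw": 1},
    {"tx": 0,"ty": 0,"tz": 0,"ax": 0,"ay": 0,"az": 0,"claw": 1},
    {"tx": 0,"ty": 0,"tz": -17,"ax": 0,"ay": 0,"az": 0,"claw": 1},
    {"tx": 0,"ty": 0,"tz": -16,"ax": 0,"ay": 0,"az": 0,"claw": 1},
    {"tx": 0,"ty": 0,"tz": 0,"ax": 0,"ay": 0,"az": 0,"claw": 1},
    {"tx": 0,"ty": 0,"tz": 0,"ax": 0,"ay": 0,"az": 0,"claw": 1},
  ],
)

```text
time_s: 3.65
tcp_pos: [0.4389, -0.3001, 0.025]
eef_rot: [180.0, -0.0, -15.1]
contact_force: [-0.2, 0.0, 0.9]
gripper_width: 0.0875
```

>>> step_arm(
  increments=[
    {"tx": 0,"ty": 0,"tz": 0,"ax": 0,"ay": 0,"az": 0,"claw": -1},
    {"tx": 0,"ty": 0,"tz": 0,"ax": 0,"ay": 0,"az": 0,"claw": -1},
    {"tx": 0,"ty": 0,"tz": 0,"ax": 0,"ay": 0,"az": 0,"claw": -1},
    {"tx": 0,"ty": 0,"tz": 0,"ax": 0,"ay": 0,"az": 0,"claw": -1},
    {"tx": 0,"ty": 0,"tz": 0,"ax": 0,"ay": 0,"az": 0,"claw": -1},
    {"tx": 0,"ty": 0,"tz": 0,"ax": 0,"ay": 0,"az": 0,"claw": -1},
    {"tx": 0,"ty": 0,"tz": 0,"ax": 0,"ay": 0,"az": 0,"claw": -1},
    {"tx": 0,"ty": 0,"tz": 0,"ax": 0,"ay": 0,"az": 0,"claw": -1},
  ],
)

```text
time_s: 4.45
tcp_pos: [0.4387, -0.2999, 0.0244]
eef_rot: [180.0, 0.0, -15.1]
contact_force: [0.4, -0.6, -0.5]
gripper_width: 0.0294
```

```bash
python3 - <<'E'
from plant import r, optics
import cv2
from h import *
S=optics.capture("side");T=optics.capture("top"); print(r.get_state()["tcp_pos"],r.get_state()["gripper_width"])
o=[]
for c in(S,T):
    u,v=proj(c,(.439,-.3,.05)).astype(int)
    o.append(cv2.resize(c["image"][v-60:v+60,u-60:u+60],(400,400)))
cv2.imwrite("pics/s2.png",np.hstack(o))
E
```

```text
[ 0.4387006  -0.29985332  0.0244019 ] 0.020776458103897333
```

View pics/s2.png

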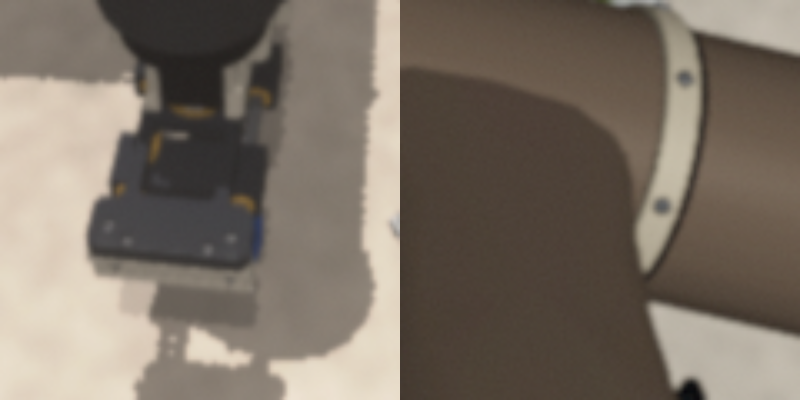

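The blue sieve slipped out: only its edge shows at the right of the closed fingers. I'll open, lift and remeasure.

>>> step_arm(
  increments=[
    {"tx": 0,"ty": 0,"tz": 0,"ax": 0,"ay": 0,"az": 0,"claw": 1},
    {"tx": 0,"ty": 0,"tz": 0,"ax": 0,"ay": 0,"az": 0,"claw": 1},
    {"tx": 0,"ty": 0,"tz": 0,"ax": 0,"ay": 0,"az": 0,"claw": 1},
    {"tx": 0,"ty": 0,"tz": 0,"ax": 0,"ay": 0,"az": 0,"claw": 1},
    {"tx": 0,"ty": 0,"tz": 0,"ax": 0,"ay": 0,"az": 0,"claw": 1},
    {"tx": 0,"ty": 0,"tz": 0,"ax": 0,"ay": 0,"az": 0,"claw": 1},
    {"tx": 0,"ty": 0,"tz": 20,"ax": 0,"ay": 0,"az": 0,"claw": 1},
    {"tx": 0,"ty": 0,"tz": 40,"ax": 0,"ay": 0,"az": 0,"claw": 1},
    {"tx": 0,"ty": 0,"tz": 40,"ax": 0,"ay": 0,"az": 0,"claw": 1},
    {"tx": 0,"ty": 0,"tz": 40,"ax": 0,"ay": 0,"az": 0,"claw": 1},
    {"tx": 0,"ty": 0,"tz": 0,"ax": 0,"ay": 0,"az": 0,"claw": 1},
  ],
)

```text
time_s: 5.65
tcp_pos: [0.4419, -0.3013, 0.1704]
eef_rot: [179.9, -0.6, -15.0]
contact_force: [0.6, 0.6, 0.0]
gripper_width: 0.0873
```

```bash
cat >> h.py <<'E'
def blob(c,lo,hi,cen,rad=.12):
    """median xy of HSV-masked points near cen, with rim circle"""
    h=cv2.cvtColor(c["image"],cv2.COLOR_BGR2HSV); m=cv2.inRange(h,lo,hi)>0
    W=cloud(c); m&=(np.hypot(W[...,0]-cen[0],W[...,1]-cen[1])<rad)&(W[...,2]>.008)&(c["depth"]>0)
    p=W[m]; return p
E
python3 - <<'E'
from plant import r, optics
import cv2
from h import *
S=optics.capture("side"); s=r.get_state(); print(s["tcp_pos"],s["gripper_width"])
p=blob(S,(100,90,30),(130,255,255),(.44,-.3)); print(len(p),p.min(0),p.max(0),np.median(p,0))
print(rim(S,np.median(p,0),.035))
u,v=proj(S,(.439,-.3,.05)).astype(int)
cv2.imwrite("pics/s3.png",cv2.resize(S["image"][v-100:v+80,u-110:u+110],None,fx=3,fy=3))
E
```

```text
[ 0.44047581 -0.30046811  0.16746126] 0.08747287809130513
780 [ 0.40974837 -0.33223611  0.01153928] [ 0.46991816 -0.26862548  0.03842666] [ 0.43670016 -0.29942696  0.01942071]
[ 4.403e-01 -2.999e-01  3.260e-02  4.404e-01 -2.997e-01  3.120e-02
  3.220e-02  3.490e-02  2.800e+02]
```

View pics/s3.png

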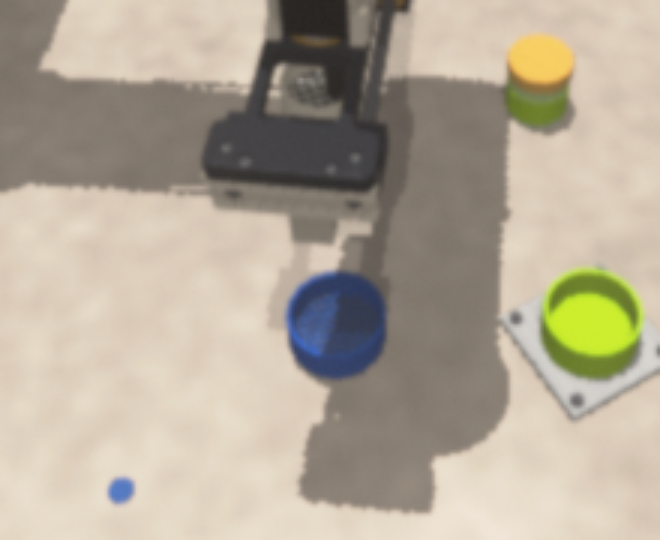

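The sieve never moved (still 0.440,-0.300), so the fingers closed clear of it. Next I'll measure where the fingers really are in the depth image.

```bash
python3 - <<'E'
from plant import r, optics
from h import *
S=optics.capture("side"); s=r.get_state(); print(s["tcp_pos"],s["eef_rot"],s["gripper_width"])
W=cloud(S)
m=(S["depth"]>0)&(abs(W[...,0]-.44)<.12)&(abs(W[...,1]+.3)<.2)&(W[...,2]>.06)
p=W[m];print(p.min(0),p.max(0))
for z in np.arange(.06,.36,.015):
    q=p[abs(p[:,2]-z)<.0075]
    if len(q): print(round(z,3),len(q),"x",np.percentile(q[:,0],[2,98]).round(3),"y",np.percentile(q[:,1],[2,50,98]).round(3))
u,v=proj(S,s["tcp_pos"]); print("tcp px in s3 crop",)
c=proj(S,(.439,-.3,.05)).astype(int); print((u-(c[0]-110))*3,(v-(c[1]-100))*3)
E
```

```text
[ 0.43915627 -0.29986813  0.16538358] [-1.79980073e+02 -1.46657401e-01 -1.50650075e+01] 0.08761384230634028
[ 0.37885693 -0.40179544  0.18790934] [ 0.51631141 -0.18024014  0.61334524]
0.195 85 x [0.415 0.453] y [-0.36  -0.355 -0.251]
0.21 107 x [0.416 0.455] y [-0.361 -0.356 -0.254]
0.225 3 x [0.427 0.43 ] y [-0.36  -0.359 -0.359]
0.255 167 x [0.383 0.492] y [-0.394 -0.384 -0.256]
0.27 521 x [0.385 0.497] y [-0.394 -0.336 -0.239]
0.285 594 x [0.381 0.497] y [-0.4   -0.373 -0.235]
0.3 1819 x [0.384 0.495] y [-0.399 -0.37  -0.238]
0.315 286 x [0.416 0.468] y [-0.322 -0.313 -0.296]
0.33 237 x [0.416 0.464] y [-0.321 -0.313 -0.304]
0.345 83 x [0.401 0.482] y [-0.325 -0.32  -0.295]
tcp px in s3 crop
325.26292337068503 186.81016794503796
```

>>> step_arm(
  increments=[
    {"tx": 1,"ty": 0,"tz": -40,"ax": 0,"ay": 0,"az": 0,"claw": 1},
    {"tx": 0,"ty": 0,"tz": -40,"ax": 0,"ay": 0,"az": 0,"claw": 1},
    {"tx": 0,"ty": 0,"tz": -40,"ax": 0,"ay": 0,"az": 0,"claw": 1},
    {"tx": 0,"ty": 0,"tz": -20,"ax": 0,"ay": 0,"az": 0,"claw": 1},
    {"tx": 0,"ty": 0,"tz": 0,"ax": 0,"ay": 0,"az": 0,"claw": 1},
    {"tx": 0,"ty": 0,"tz": 0,"ax": 0,"ay": 0,"az": 0,"claw": 1},
  ],
)

```text
time_s: 6.35
tcp_pos: [0.4391, -0.2998, 0.0238]
eef_rot: [180.0, 0.1, -15.0]
contact_force: [-0.3, -0.3, 0.2]
gripper_width: 0.0878
```

```bash
cat >> h.py <<'E'
def tip(S,tcp):
    """finger pads seen from the side camera: lowest z and centre of near finger"""
    W=cloud(S); a=S["image"].max(-1).astype(int)
    m=(S["depth"]>0)&(abs(W[...,0]-tcp[0]+.012)<.035)&(abs(W[...,1]-tcp[1]+.055)<.012)&(W[...,2]>.01)&(W[...,2]<tcp[2]+.07)
    p=W[m]; z=np.sort(p[:,2]); return p.mean(0).round(4),z[[0,5,len(z)//20]].round(4),len(p)
E
python3 - <<'E'
from plant import r, optics
from h import *
S=optics.capture("side"); s=r.get_state(); print(r.finger_overhang,s["tcp_pos"],s["eef_rot"],s["gripper_width"])
print(tip(S,s["tcp_pos"]))
W=cloud(S);m=(S["depth"]>0)&(abs(W[...,0]-.44)<.12)&(abs(W[...,1]+.3)<.2)&(W[...,2]>.02)
p=W[m]
for z in np.arange(.02,.12,.01):
    q=p[abs(p[:,2]-z)<.005]
    if len(q): print(round(z,3),len(q),"x",np.percentile(q[:,0],[2,98]).round(3),"y",np.percentile(q[:,1],[2,50,98]).round(3))
E
```

```text
0.019 [ 0.44002324 -0.30004082  0.02482824] [ 1.79985560e+02 -2.30640615e-03 -1.50397492e+01] 0.08719963020697717
(array([ 0.4248, -0.3563,  0.0556]), array([0.0488, 0.052 , 0.0501]), 37)
0.02 13 x [0.436 0.47 ] y [-0.315 -0.271 -0.27 ]
0.03 43 x [0.426 0.47 ] y [-0.309 -0.272 -0.269]
0.04 26 x [0.423 0.465] y [-0.283 -0.271 -0.268]
0.05 23 x [0.415 0.453] y [-0.36  -0.355 -0.255]
0.06 19 x [0.415 0.435] y [-0.36  -0.357 -0.353]
0.11 38 x [0.384 0.453] y [-0.393 -0.383 -0.375]
```

Reported z disagrees with what the camera sees. The fingertips are at about 47 mm when the state implies 6 mm, so they really stand about 41 mm higher. I'll plan heights from the camera, lower 38 mm more, and watch the force.

>>> step_arm(
  increments=[
    {"tx": 0,"ty": 0,"tz": -15,"ax": 0,"ay": 0,"az": 0,"claw": 1},
    {"tx": 0,"ty": 0,"tz": -12,"ax": 0,"ay": 0,"az": 0,"claw": 1},
    {"tx": 0,"ty": 0,"tz": -5,"ax": 0,"ay": 0,"az": 0,"claw": 1},
    {"tx": 0,"ty": 0,"tz": -5,"ax": 0,"ay": 0,"az": 0,"claw": 1},
    {"tx": 0,"ty": 0,"tz": 0,"ax": 0,"ay": 0,"az": 0,"claw": 1},
  ],
)

```text
time_s: 6.9
tcp_pos: [0.4395, -0.2998, -0.0128]
eef_rot: [180.0, 0.0, -15.1]
contact_force: [-0.4, -0.2, -0.7]
gripper_width: 0.088
```

```bash
python3 - <<'E'
from plant import r, optics
from h import *
S=optics.capture("side"); s=r.get_state(); print(s["tcp_pos"],s["contact_force"])
W=cloud(S);m=(S["depth"]>0)&(abs(W[...,0]-.425)<.04)&(abs(W[...,1]+.357)<.012)&(W[...,2]>.004)
z=np.sort(W[m][:,2]);print(len(z),z[:12].round(3))
E
```

```text
[ 0.43973934 -0.29989174 -0.01249989] [ 0.46548299 -0.16888267  0.3441504 ]
2306 [0.004 0.004 0.004 0.004 0.004 0.005 0.005 0.005 0.005 0.005 0.005 0.006]
```

>>> step_arm(
  increments=[
    {"tx": 0,"ty": 0,"tz": 0,"ax": 0,"ay": 0,"az": 0,"claw": -1},
    {"tx": 0,"ty": 0,"tz": 0,"ax": 0,"ay": 0,"az": 0,"claw": -1},
    {"tx": 0,"ty": 0,"tz": 0,"ax": 0,"ay": 0,"az": 0,"claw": -1},
    {"tx": 0,"ty": 0,"tz": 0,"ax": 0,"ay": 0,"az": 0,"claw": -1},
    {"tx": 0,"ty": 0,"tz": 0,"ax": 0,"ay": 0,"az": 0,"claw": -1},
    {"tx": 0,"ty": 0,"tz": 0,"ax": 0,"ay": 0,"az": 0,"claw": -1},
    {"tx": 0,"ty": 0,"tz": 0,"ax": 0,"ay": 0,"az": 0,"claw": -1},
  ],
  newtons=15,
)

```text
time_s: 7.65
tcp_pos: [0.4399, -0.2999, -0.0124]
eef_rot: [180.0, -0.0, -15.1]
contact_force: [0.2, 1.0, 3.1]
gripper_width: 0.0636
```

>>> step_arm(
  increments=[
    {"tx": 0,"ty": 0,"tz": 20,"ax": 0,"ay": 0,"az": 0,"claw": -1},
    {"tx": 0,"ty": 0,"tz": 30,"ax": 0,"ay": 0,"az": 0,"claw": -1},
    {"tx": 0,"ty": 0,"tz": 30,"ax": 0,"ay": 0,"az": 0,"claw": -1},
    {"tx": 20,"ty": -4,"tz": 0,"ax": 0,"ay": 0,"az": 0,"claw": -1},
    {"tx": 40,"ty": -5,"tz": 0,"ax": 0,"ay": 0,"az": 0,"claw": -1},
    {"tx": 40,"ty": -5,"tz": 0,"ax": 0,"ay": 0,"az": 0,"claw": -1},
    {"tx": 40,"ty": -5,"tz": 0,"ax": 0,"ay": 0,"az": 0,"claw": -1},
    {"tx": 20,"ty": -5,"tz": 0,"ax": 0,"ay": 0,"az": 0,"claw": -1},
    {"tx": 0,"ty": 0,"tz": 0,"ax": 0,"ay": 0,"az": 0,"claw": -1},
    {"tx": 0,"ty": 0,"tz": 0,"ax": 0,"ay": 0,"az": 0,"claw": -1},
  ],
)

```text
time_s: 8.65
tcp_pos: [0.599, -0.3235, 0.0662]
eef_rot: [-180.0, 0.1, -15.1]
contact_force: [-0.5, 0.9, -0.7]
gripper_width: 0.0634
```

```bash
python3 - <<'E'
from plant import r, optics
from h import *
S=optics.capture("side"); s=r.get_state(); print(s["tcp_pos"],s["contact_force"],s["gripper_width"])
p=blob(S,(100,90,30),(130,255,255),(.6,-.324)); print(len(p),p.min(0),p.max(0))
u,v=proj(S,(.6,-.32,.08)).astype(int)
cv2.imwrite("pics/s4.png",cv2.resize(S["image"][v-90:v+70,u-100:u+100],None,fx=3,fy=3))
E
```

```text
[ 0.59857072 -0.32355136  0.06665363] [ 0.54718536  0.333876   -0.27726816] 0.06349097215205263
135 [ 0.58449964 -0.36082896  0.09281855] [ 0.62652785 -0.29240463  0.17908499]
```

View pics/s4.png

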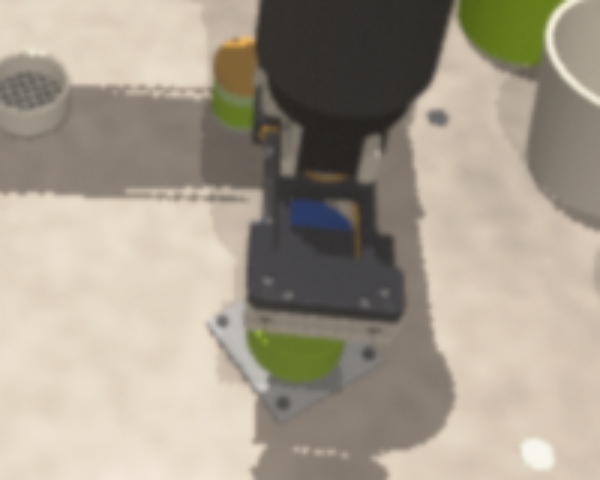

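The blue sieve is held in the jaws over the lime pan (pan at about (295,350) in the crop). I'll lower it.

>>> step_arm(
  increments=[
    {"tx": 2,"ty": 0,"tz": -20,"ax": 0,"ay": 0,"az": 0,"claw": -1},
    {"tx": 0,"ty": 0,"tz": -15,"ax": 0,"ay": 0,"az": 0,"claw": -1},
    {"tx": 0,"ty": 0,"tz": -5,"ax": 0,"ay": 0,"az": 0,"claw": -1},
    {"tx": 0,"ty": 0,"tz": -3,"ax": 0,"ay": 0,"az": 0,"claw": -1},
    {"tx": 0,"ty": 0,"tz": -3,"ax": 0,"ay": 0,"az": 0,"claw": -1},
    {"tx": 0,"ty": 0,"tz": -2,"ax": 0,"ay": 0,"az": 0,"claw": -1},
    {"tx": 0,"ty": 0,"tz": 0,"ax": 0,"ay": 0,"az": 0,"claw": -1},
    {"tx": 0,"ty": 0,"tz": 0,"ax": 0,"ay": 0,"az": 0,"claw": -1},
  ],
)

```text
time_s: 9.5
tcp_pos: [0.6019, -0.3239, 0.0198]
eef_rot: [180.0, -0.0, -15.1]
contact_force: [0.2, 0.2, -0.5]
gripper_width: 0.0635
```

>>> step_arm(
  increments=[
    {"tx": -1,"ty": 0,"tz": -1,"ax": 0,"ay": 0,"az": 0,"claw": -1},
    {"tx": 0,"ty": 0,"tz": -1,"ax": 0,"ay": 0,"az": 0,"claw": -1},
    {"tx": 0,"ty": 0,"tz": 0,"ax": 0,"ay": 0,"az": 0,"claw": -1},
    {"tx": 0,"ty": 0,"tz": 0,"ax": 0,"ay": 0,"az": 0,"claw": -1},
  ],
)

```text
time_s: 9.9
tcp_pos: [0.6007, -0.3239, 0.0175]
eef_rot: [180.0, -0.0, -15.1]
contact_force: [-0.1, 0.1, 0.2]
gripper_width: 0.0634
```

>>> step_arm(
  increments=[
    {"tx": 0,"ty": 0,"tz": -1,"ax": 0,"ay": 0,"az": 0,"claw": -1},
    {"tx": 0,"ty": 0,"tz": 0,"ax": 0,"ay": 0,"az": 0,"claw": 1},
    {"tx": 0,"ty": 0,"tz": 0,"ax": 0,"ay": 0,"az": 0,"claw": 1},
    {"tx": 0,"ty": 0,"tz": 0,"ax": 0,"ay": 0,"az": 0,"claw": 1},
    {"tx": 0,"ty": 0,"tz": 0,"ax": 0,"ay": 0,"az": 0,"claw": 1},
    {"tx": 0,"ty": 0,"tz": 0,"ax": 0,"ay": 0,"az": 0,"claw": 1},
    {"tx": 0,"ty": 0,"tz": 30,"ax": 0,"ay": 0,"az": 0,"claw": 1},
    {"tx": 0,"ty": 0,"tz": 40,"ax": 0,"ay": 0,"az": 0,"claw": 1},
    {"tx": 0,"ty": 0,"tz": 40,"ax": 0,"ay": 0,"az": 0,"claw": 1},
    {"tx": -40,"ty": 20,"tz": 0,"ax": 0,"ay": 0,"az": 0,"claw": 1},
    {"tx": -40,"ty": 20,"tz": 0,"ax": 0,"ay": 0,"az": 0,"claw": 1},
    {"tx": -40,"ty": 20,"tz": 0,"ax": 0,"ay": 0,"az": 0,"claw": 1},
  ],
)

```text
time_s: 11.1
tcp_pos: [0.4793, -0.2633, 0.1264]
eef_rot: [-180.0, -0.0, -15.1]
contact_force: [0.0, 0.7, 1.4]
gripper_width: 0.0874
```

```bash
python3 - <<'E'
from plant import r, optics
from h import *
S=optics.capture("side"); s=r.get_state(); print(s["tcp_pos"],s["contact_force"],s["gripper_width"])
print(rim(S,(.601,-.324),.064))
u,v=proj(S,(.6,-.32,.08)).astype(int)
cv2.imwrite("pics/s5.png",cv2.resize(S["image"][v-60:v+60,u-60:u+60],None,fx=3,fy=3))
E
```

```text
[ 0.47176144 -0.2605312   0.12565331] [-10.19949985   5.85610624  -3.93499824] 0.08756779796031376
[ 6.005e-01 -3.230e-01  3.320e-02  6.012e-01 -3.231e-01  3.160e-02
  3.240e-02  6.420e-02  2.810e+02]
```

View pics/s5.png

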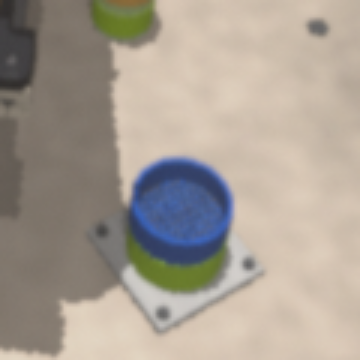

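The blue sieve is seated in the lime pan and level, with its rim at 64.2 mm against 64 expected. Next is the white one.

>>> step_arm(
  increments=[
    {"tx": -6,"ty": 40,"tz": 0,"ax": 0,"ay": 0,"az": 0,"claw": 1},
    {"tx": -6,"ty": 40,"tz": 0,"ax": 0,"ay": 0,"az": 0,"claw": 1},
    {"tx": -6,"ty": 40,"tz": 0,"ax": 0,"ay": 0,"az": 0,"claw": 1},
    {"tx": -6,"ty": 40,"tz": -30,"ax": 0,"ay": 0,"az": 0,"claw": 1},
    {"tx": 0,"ty": 0,"tz": -40,"ax": 0,"ay": 0,"az": 0,"claw": 1},
    {"tx": 0,"ty": 0,"tz": -20,"ax": 0,"ay": 0,"az": 0,"claw": 1},
    {"tx": 0,"ty": 0,"tz": 0,"ax": 0,"ay": 0,"az": 0,"claw": 1},
    {"tx": 0,"ty": 0,"tz": 0,"ax": 0,"ay": 0,"az": 0,"claw": 1},
  ],
)

```text
time_s: 11.95
tcp_pos: [0.4571, -0.1043, 0.0371]
eef_rot: [180.0, 0.0, -15.0]
contact_force: [0.5, 0.9, 0.0]
gripper_width: 0.0875
```

>>> step_arm(
  increments=[
    {"tx": -6,"ty": 6,"tz": 0,"ax": 0,"ay": 0,"az": 0,"claw": 1},
    {"tx": 0,"ty": 0,"tz": -15,"ax": 0,"ay": 0,"az": 0,"claw": 1},
    {"tx": 0,"ty": 0,"tz": -15,"ax": 0,"ay": 0,"az": 0,"claw": 1},
    {"tx": 0,"ty": 0,"tz": -12,"ax": 0,"ay": 0,"az": 0,"claw": 1},
    {"tx": 0,"ty": 0,"tz": -7,"ax": 0,"ay": 0,"az": 0,"claw": 1},
    {"tx": 0,"ty": 0,"tz": 0,"ax": 0,"ay": 0,"az": 0,"claw": 1},
    {"tx": 0,"ty": 0,"tz": 0,"ax": 0,"ay": 0,"az": 0,"claw": 1},
  ],
)

```text
time_s: 12.65
tcp_pos: [0.4512, -0.0981, -0.0116]
eef_rot: [-180.0, -0.1, -15.1]
contact_force: [0.6, -0.1, -0.6]
gripper_width: 0.0874
```

>>> step_arm(
  increments=[
    {"tx": 0,"ty": 0,"tz": 0,"ax": 0,"ay": 0,"az": 0,"claw": -1},
    {"tx": 0,"ty": 0,"tz": 0,"ax": 0,"ay": 0,"az": 0,"claw": -1},
    {"tx": 0,"ty": 0,"tz": 0,"ax": 0,"ay": 0,"az": 0,"claw": -1},
    {"tx": 0,"ty": 0,"tz": 0,"ax": 0,"ay": 0,"az": 0,"claw": -1},
    {"tx": 0,"ty": 0,"tz": 0,"ax": 0,"ay": 0,"az": 0,"claw": -1},
    {"tx": 0,"ty": 0,"tz": 0,"ax": 0,"ay": 0,"az": 0,"claw": -1},
    {"tx": 0,"ty": 0,"tz": 0,"ax": 0,"ay": 0,"az": 0,"claw": -1},
  ],
)

```text
time_s: 13.35
tcp_pos: [0.4509, -0.0981, -0.0121]
eef_rot: [-180.0, -0.0, -15.0]
contact_force: [-0.2, 0.2, 5.2]
gripper_width: 0.0631
```

>>> step_arm(
  increments=[
    {"tx": 0,"ty": 0,"tz": 20,"ax": 0,"ay": 0,"az": 0,"claw": -1},
    {"tx": 0,"ty": 0,"tz": 30,"ax": 0,"ay": 0,"az": 0,"claw": -1},
    {"tx": 0,"ty": 0,"tz": 40,"ax": 0,"ay": 0,"az": 0,"claw": -1},
    {"tx": 0,"ty": 0,"tz": 20,"ax": 0,"ay": 0,"az": 0,"claw": -1},
    {"tx": 20,"ty": -30,"tz": 0,"ax": 0,"ay": 0,"az": 0,"claw": -1},
    {"tx": 25,"ty": -38,"tz": 0,"ax": 0,"ay": 0,"az": 0,"claw": -1},
    {"tx": 25,"ty": -38,"tz": 0,"ax": 0,"ay": 0,"az": 0,"claw": -1},
    {"tx": 25,"ty": -38,"tz": 0,"ax": 0,"ay": 0,"az": 0,"claw": -1},
    {"tx": 25,"ty": -38,"tz": 0,"ax": 0,"ay": 0,"az": 0,"claw": -1},
    {"tx": 20,"ty": -30,"tz": 0,"ax": 0,"ay": 0,"az": 0,"claw": -1},
    {"tx": 10,"ty": -14,"tz": 0,"ax": 0,"ay": 0,"az": 0,"claw": -1},
    {"tx": 0,"ty": 0,"tz": 0,"ax": 0,"ay": 0,"az": 0,"claw": -1},
  ],
)

```text
time_s: 14.55
tcp_pos: [0.601, -0.3261, 0.0958]
eef_rot: [180.0, 0.1, -15.2]
contact_force: [0.2, 0.8, -1.9]
gripper_width: 0.0638
```

>>> step_arm(
  increments=[
    {"tx": 0,"ty": 0,"tz": 0,"ax": 0,"ay": 0,"az": 0,"claw": -1},
  ],
)

```text
time_s: 14.65
tcp_pos: [0.6, -0.3242, 0.0964]
eef_rot: [-180.0, 0.1, -15.1]
contact_force: [-0.1, 1.1, -0.5]
gripper_width: 0.0638
```

>>> step_arm(
  increments=[
    {"tx": 0,"ty": 0,"tz": -20,"ax": 0,"ay": 0,"az": 0,"claw": -1},
    {"tx": 0,"ty": 0,"tz": -15,"ax": 0,"ay": 0,"az": 0,"claw": -1},
    {"tx": 0,"ty": 0,"tz": -5,"ax": 0,"ay": 0,"az": 0,"claw": -1},
    {"tx": 0,"ty": 0,"tz": -3,"ax": 0,"ay": 0,"az": 0,"claw": -1},
    {"tx": 0,"ty": 0,"tz": -3,"ax": 0,"ay": 0,"az": 0,"claw": -1},
    {"tx": 0,"ty": 0,"tz": -3,"ax": 0,"ay": 0,"az": 0,"claw": -1},
    {"tx": 0,"ty": 0,"tz": -2,"ax": 0,"ay": 0,"az": 0,"claw": -1},
    {"tx": 0,"ty": 0,"tz": 0,"ax": 0,"ay": 0,"az": 0,"claw": -1},
    {"tx": 0,"ty": 0,"tz": 0,"ax": 0,"ay": 0,"az": 0,"claw": -1},
  ],
)

```text
time_s: 15.55
tcp_pos: [0.6009, -0.3242, 0.0469]
eef_rot: [180.0, -0.0, -15.1]
contact_force: [-0.2, -0.6, -0.2]
gripper_width: 0.0636
```

>>> step_arm(
  increments=[
    {"tx": 0,"ty": 0,"tz": -2,"ax": 0,"ay": 0,"az": 0,"claw": -1},
    {"tx": 0,"ty": 0,"tz": -1,"ax": 0,"ay": 0,"az": 0,"claw": -1},
    {"tx": 0,"ty": 0,"tz": 0,"ax": 0,"ay": 0,"az": 0,"claw": -1},
    {"tx": 0,"ty": 0,"tz": 0,"ax": 0,"ay": 0,"az": 0,"claw": -1},
  ],
)

```text
time_s: 15.95
tcp_pos: [0.6007, -0.3242, 0.0436]
eef_rot: [180.0, 0.0, -15.1]
contact_force: [0.4, 0.1, -0.7]
gripper_width: 0.0638
```

>>> step_arm(
  increments=[
    {"tx": 0,"ty": 0,"tz": -1,"ax": 0,"ay": 0,"az": 0,"claw": -1},
    {"tx": 0,"ty": 0,"tz": 0,"ax": 0,"ay": 0,"az": 0,"claw": 1},
    {"tx": 0,"ty": 0,"tz": 0,"ax": 0,"ay": 0,"az": 0,"claw": 1},
    {"tx": 0,"ty": 0,"tz": 0,"ax": 0,"ay": 0,"az": 0,"claw": 1},
    {"tx": 0,"ty": 0,"tz": 0,"ax": 0,"ay": 0,"az": 0,"claw": 1},
    {"tx": 0,"ty": 0,"tz": 0,"ax": 0,"ay": 0,"az": 0,"claw": 1},
    {"tx": 0,"ty": 0,"tz": 30,"ax": 0,"ay": 0,"az": 0,"claw": 1},
    {"tx": 0,"ty": 0,"tz": 40,"ax": 0,"ay": 0,"az": 0,"claw": 1},
    {"tx": 0,"ty": 0,"tz": 30,"ax": 0,"ay": 0,"az": 0,"claw": 1},
    {"tx": 0,"ty": 40,"tz": 0,"ax": 0,"ay": 0,"az": 0,"claw": 1},
    {"tx": 0,"ty": 48,"tz": 0,"ax": 0,"ay": 0,"az": 0,"claw": 1},
    {"tx": 0,"ty": 48,"tz": 0,"ax": 0,"ay": 0,"az": 0,"claw": 1},
  ],
)

```text
time_s: 17.15
tcp_pos: [0.6005, -0.1872, 0.1429]
eef_rot: [-180.0, -0.0, -15.1]
contact_force: [-0.7, 0.7, -0.4]
gripper_width: 0.0873
```

```bash
python3 - <<'E'
from plant import r, optics
from h import *
S=optics.capture("side"); s=r.get_state(); print(s["tcp_pos"],s["gripper_width"])
print(rim(S,(.601,-.324),.090)); 
W=cloud(S)
for n,X in(("red",(.622,.272)),):print(rim(S,X,.035))
u,v=proj(S,(.6,-.32,.08)).astype(int)
cv2.imwrite("pics/s6.png",cv2.resize(S["image"][v-60:v+60,u-60:u+60],None,fx=3,fy=3))
E
```

```text
[ 0.60070591 -0.18108444  0.14303614] 0.0876450126777379
[ 6.006e-01 -3.235e-01  3.280e-02  6.013e-01 -3.237e-01  3.150e-02
  3.230e-02  9.000e-02  2.990e+02]
[6.233e-01 2.745e-01 3.680e-02 6.246e-01 2.720e-01 3.050e-02 3.460e-02
 3.390e-02 1.220e+02]
```

View pics/s6.png

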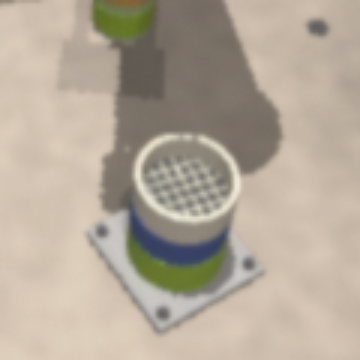

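The white sieve is seated level on the blue one, rim at 90.0 mm as expected. Next is the red one.

>>> step_arm(
  increments=[
    {"tx": 2,"ty": 45,"tz": 0,"ax": 0,"ay": 0,"az": 0,"claw": 1},
    {"tx": 2,"ty": 45,"tz": 0,"ax": 0,"ay": 0,"az": 0,"claw": 1},
    {"tx": 2,"ty": 45,"tz": 0,"ax": 0,"ay": 0,"az": 0,"claw": 1},
    {"tx": 2,"ty": 45,"tz": 0,"ax": 0,"ay": 0,"az": 0,"claw": 1},
    {"tx": 2,"ty": 45,"tz": 0,"ax": 0,"ay": 0,"az": 0,"claw": 1},
    {"tx": 2,"ty": 45,"tz": 0,"ax": 0,"ay": 0,"az": 0,"claw": 1},
    {"tx": 2,"ty": 45,"tz": 0,"ax": 0,"ay": 0,"az": 0,"claw": 1},
    {"tx": 2,"ty": 45,"tz": 0,"ax": 0,"ay": 0,"az": 0,"claw": 1},
    {"tx": 3,"ty": 45,"tz": 0,"ax": 0,"ay": 0,"az": 0,"claw": 1},
    {"tx": 3,"ty": 45,"tz": -30,"ax": 0,"ay": 0,"az": 0,"claw": 1},
    {"tx": 0,"ty": 0,"tz": -35,"ax": 0,"ay": 0,"az": 0,"claw": 1},
    {"tx": 0,"ty": 0,"tz": -35,"ax": 0,"ay": 0,"az": 0,"claw": 1},
  ],
)

```text
time_s: 18.4
tcp_pos: [0.6224, 0.2603, 0.044]
eef_rot: [-179.9, -0.0, -14.9]
contact_force: [-0.2, 0.1, -0.6]
gripper_width: 0.0875
```

>>> step_arm(
  increments=[
    {"tx": 0,"ty": 0,"tz": 0,"ax": 0,"ay": 0,"az": 0,"claw": 1},
    {"tx": 0,"ty": 0,"tz": 0,"ax": 0,"ay": 0,"az": 0,"claw": 1},
  ],
)

```text
time_s: 18.6
tcp_pos: [0.6227, 0.2581, 0.0452]
eef_rot: [179.9, 0.0, -15.0]
contact_force: [-0.6, 0.2, 1.0]
gripper_width: 0.0876
```

>>> step_arm(
  increments=[
    {"tx": 0,"ty": 14,"tz": 0,"ax": 0,"ay": 0,"az": 0,"claw": 1},
    {"tx": 0,"ty": 0,"tz": -15,"ax": 0,"ay": 0,"az": 0,"claw": 1},
    {"tx": 0,"ty": 0,"tz": -15,"ax": 0,"ay": 0,"az": 0,"claw": 1},
    {"tx": 0,"ty": 0,"tz": -15,"ax": 0,"ay": 0,"az": 0,"claw": 1},
    {"tx": 0,"ty": 0,"tz": -12,"ax": 0,"ay": 0,"az": 0,"claw": 1},
    {"tx": 0,"ty": 0,"tz": 0,"ax": 0,"ay": 0,"az": 0,"claw": 1},
    {"tx": 0,"ty": 0,"tz": 0,"ax": 0,"ay": 0,"az": 0,"claw": 1},
  ],
)

```text
time_s: 19.3
tcp_pos: [0.6224, 0.272, -0.0126]
eef_rot: [179.9, 0.0, -15.1]
contact_force: [-0.7, -0.5, 0.4]
gripper_width: 0.0877
```

>>> step_arm(
  increments=[
    {"tx": 0,"ty": 0,"tz": 0,"ax": 0,"ay": 0,"az": 0,"claw": -1},
    {"tx": 0,"ty": 0,"tz": 0,"ax": 0,"ay": 0,"az": 0,"claw": -1},
    {"tx": 0,"ty": 0,"tz": 0,"ax": 0,"ay": 0,"az": 0,"claw": -1},
    {"tx": 0,"ty": 0,"tz": 0,"ax": 0,"ay": 0,"az": 0,"claw": -1},
    {"tx": 0,"ty": 0,"tz": 0,"ax": 0,"ay": 0,"az": 0,"claw": -1},
    {"tx": 0,"ty": 0,"tz": 0,"ax": 0,"ay": 0,"az": 0,"claw": -1},
    {"tx": 0,"ty": 0,"tz": 0,"ax": 0,"ay": 0,"az": 0,"claw": -1},
  ],
)

```text
time_s: 20.0
tcp_pos: [0.6227, 0.2725, -0.0115]
eef_rot: [-180.0, -0.0, -15.1]
contact_force: [-1.4, -0.2, 5.0]
gripper_width: 0.0643
```

>>> step_arm(
  increments=[
    {"tx": 0,"ty": 0,"tz": 20,"ax": 0,"ay": 0,"az": 0,"claw": -1},
    {"tx": 0,"ty": 0,"tz": 40,"ax": 0,"ay": 0,"az": 0,"claw": -1},
    {"tx": 0,"ty": 0,"tz": 40,"ax": 0,"ay": 0,"az": 0,"claw": -1},
    {"tx": 0,"ty": 0,"tz": 40,"ax": 0,"ay": 0,"az": 0,"claw": -1},
    {"tx": 0,"ty": 0,"tz": 10,"ax": 0,"ay": 0,"az": 0,"claw": -1},
    {"tx": -2,"ty": -25,"tz": 0,"ax": 0,"ay": 0,"az": 0,"claw": -1},
    {"tx": -2,"ty": -40,"tz": 0,"ax": 0,"ay": 0,"az": 0,"claw": -1},
    {"tx": -2,"ty": -40,"tz": 0,"ax": 0,"ay": 0,"az": 0,"claw": -1},
    {"tx": -2,"ty": -40,"tz": 0,"ax": 0,"ay": 0,"az": 0,"claw": -1},
    {"tx": -2,"ty": -40,"tz": 0,"ax": 0,"ay": 0,"az": 0,"claw": -1},
    {"tx": -2,"ty": -40,"tz": 0,"ax": 0,"ay": 0,"az": 0,"claw": -1},
    {"tx": -2,"ty": -40,"tz": 0,"ax": 0,"ay": 0,"az": 0,"claw": -1},
  ],
)

```text
time_s: 21.2
tcp_pos: [0.6069, 0.0051, 0.1364]
eef_rot: [179.9, 0.1, -15.1]
contact_force: [1.7, -0.0, -0.4]
gripper_width: 0.0642
```

>>> step_arm(
  increments=[
    {"tx": -2,"ty": -40,"tz": 0,"ax": 0,"ay": 0,"az": 0,"claw": -1},
    {"tx": -2,"ty": -40,"tz": 0,"ax": 0,"ay": 0,"az": 0,"claw": -1},
    {"tx": -2,"ty": -40,"tz": 0,"ax": 0,"ay": 0,"az": 0,"claw": -1},
    {"tx": -2,"ty": -40,"tz": 0,"ax": 0,"ay": 0,"az": 0,"claw": -1},
    {"tx": 0,"ty": -40,"tz": 0,"ax": 0,"ay": 0,"az": 0,"claw": -1},
    {"tx": 0,"ty": -40,"tz": 0,"ax": 0,"ay": 0,"az": 0,"claw": -1},
    {"tx": 0,"ty": -40,"tz": 0,"ax": 0,"ay": 0,"az": 0,"claw": -1},
    {"tx": 0,"ty": -30,"tz": 0,"ax": 0,"ay": 0,"az": 0,"claw": -1},
    {"tx": 0,"ty": -20,"tz": 0,"ax": 0,"ay": 0,"az": 0,"claw": -1},
    {"tx": 0,"ty": 0,"tz": 0,"ax": 0,"ay": 0,"az": 0,"claw": -1},
    {"tx": 0,"ty": 0,"tz": 0,"ax": 0,"ay": 0,"az": 0,"claw": -1},
  ],
)

```text
time_s: 22.3
tcp_pos: [0.599, -0.323, 0.1362]
eef_rot: [-180.0, 0.2, -15.2]
contact_force: [-0.1, 0.4, -1.4]
gripper_width: 0.0644
```

>>> step_arm(
  increments=[
    {"tx": 2,"ty": -1,"tz": -20,"ax": 0,"ay": 0,"az": 0,"claw": -1},
    {"tx": 0,"ty": 0,"tz": -20,"ax": 0,"ay": 0,"az": 0,"claw": -1},
    {"tx": 0,"ty": 0,"tz": -10,"ax": 0,"ay": 0,"az": 0,"claw": -1},
    {"tx": 0,"ty": 0,"tz": -4,"ax": 0,"ay": 0,"az": 0,"claw": -1},
    {"tx": 0,"ty": 0,"tz": -3,"ax": 0,"ay": 0,"az": 0,"claw": -1},
    {"tx": 0,"ty": 0,"tz": -3,"ax": 0,"ay": 0,"az": 0,"claw": -1},
    {"tx": 0,"ty": 0,"tz": -3,"ax": 0,"ay": 0,"az": 0,"claw": -1},
    {"tx": 0,"ty": 0,"tz": 0,"ax": 0,"ay": 0,"az": 0,"claw": -1},
    {"tx": 0,"ty": 0,"tz": 0,"ax": 0,"ay": 0,"az": 0,"claw": -1},
  ],
)

```text
time_s: 23.2
tcp_pos: [0.6027, -0.3237, 0.0753]
eef_rot: [180.0, -0.0, -15.1]
contact_force: [0.3, 0.9, -1.9]
gripper_width: 0.0645
```

>>> step_arm(
  increments=[
    {"tx": -2,"ty": 0,"tz": -1,"ax": 0,"ay": 0,"az": 0,"claw": -1},
    {"tx": 0,"ty": 0,"tz": -2,"ax": 0,"ay": 0,"az": 0,"claw": -1},
    {"tx": 0,"ty": 0,"tz": -2,"ax": 0,"ay": 0,"az": 0,"claw": -1},
    {"tx": 0,"ty": 0,"tz": 0,"ax": 0,"ay": 0,"az": 0,"claw": -1},
    {"tx": 0,"ty": 0,"tz": 0,"ax": 0,"ay": 0,"az": 0,"claw": -1},
  ],
)

```text
time_s: 23.7
tcp_pos: [0.6005, -0.3236, 0.0698]
eef_rot: [180.0, 0.0, -15.1]
contact_force: [-0.3, -0.3, -0.7]
gripper_width: 0.0641
```

>>> step_arm(
  increments=[
    {"tx": 0,"ty": 0,"tz": -1,"ax": 0,"ay": 0,"az": 0,"claw": -1},
    {"tx": 0,"ty": 0,"tz": 0,"ax": 0,"ay": 0,"az": 0,"claw": 1},
    {"tx": 0,"ty": 0,"tz": 0,"ax": 0,"ay": 0,"az": 0,"claw": 1},
    {"tx": 0,"ty": 0,"tz": 0,"ax": 0,"ay": 0,"az": 0,"claw": 1},
    {"tx": 0,"ty": 0,"tz": 0,"ax": 0,"ay": 0,"az": 0,"claw": 1},
    {"tx": 0,"ty": 0,"tz": 0,"ax": 0,"ay": 0,"az": 0,"claw": 1},
    {"tx": 0,"ty": 0,"tz": 30,"ax": 0,"ay": 0,"az": 0,"claw": 1},
    {"tx": 0,"ty": 0,"tz": 40,"ax": 0,"ay": 0,"az": 0,"claw": 1},
    {"tx": 0,"ty": 0,"tz": 20,"ax": 0,"ay": 0,"az": 0,"claw": 1},
    {"tx": 0,"ty": 40,"tz": 0,"ax": 0,"ay": 0,"az": 0,"claw": 1},
    {"tx": 0,"ty": 45,"tz": 0,"ax": 0,"ay": 0,"az": 0,"claw": 1},
    {"tx": 0,"ty": 45,"tz": 0,"ax": 0,"ay": 0,"az": 0,"claw": 1},
  ],
)

```text
time_s: 24.9
tcp_pos: [0.6003, -0.1926, 0.1591]
eef_rot: [-180.0, -0.0, -15.1]
contact_force: [1.0, 0.3, -1.0]
gripper_width: 0.0877
```

```bash
python3 - <<'E'
from plant import r, optics
from h import *
S=optics.capture("side"); s=r.get_state(); print(s["tcp_pos"],s["gripper_width"])
print(rim(S,(.601,-.324),.116)); print(rim(S,(.591,.0876),.015),rim(S,(.591,.0876),.043,.02))
u,v=proj(S,(.6,-.32,.08)).astype(int)
cv2.imwrite("pics/s7.png",cv2.resize(S["image"][v-60:v+60,u-60:u+60],None,fx=3,fy=3))
E
```

```text
[ 0.60048304 -0.18705043  0.15930306] 0.08763748605986593
[ 6.020e-01 -3.229e-01  3.320e-02  6.020e-01 -3.232e-01  3.150e-02
  3.260e-02  1.159e-01  3.140e+02]
[5.922e-01 8.730e-02 3.370e-02 5.928e-01 8.790e-02 3.120e-02 3.330e-02
 1.620e-02 2.580e+02] [5.946e-01 8.530e-02 1.320e-02 5.933e-01 8.580e-02 1.080e-02 1.280e-02
 4.340e-02 5.500e+01]
```

View pics/s7.png

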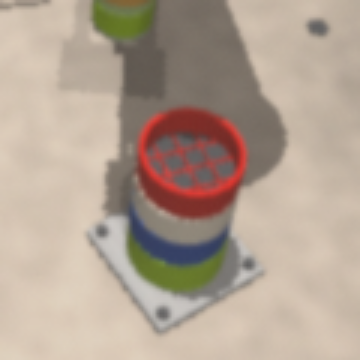

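The red sieve is seated level (rim 115.9 mm, 116 expected). Now the lid.

>>> step_arm(
  increments=[
    {"tx": -1,"ty": 40,"tz": 0,"ax": 0,"ay": 0,"az": 0,"claw": 1},
    {"tx": -2,"ty": 45,"tz": 0,"ax": 0,"ay": 0,"az": 0,"claw": 1},
    {"tx": -2,"ty": 45,"tz": 0,"ax": 0,"ay": 0,"az": 0,"claw": 1},
    {"tx": -2,"ty": 45,"tz": 0,"ax": 0,"ay": 0,"az": 0,"claw": 1},
    {"tx": -2,"ty": 45,"tz": 0,"ax": 0,"ay": 0,"az": 0,"claw": 1},
    {"tx": 0,"ty": 40,"tz": 0,"ax": 0,"ay": 0,"az": 0,"claw": 1},
    {"tx": 0,"ty": 15,"tz": -40,"ax": 0,"ay": 0,"az": 0,"claw": 1},
    {"tx": 0,"ty": 0,"tz": -40,"ax": 0,"ay": 0,"az": 0,"claw": 1},
    {"tx": 0,"ty": 0,"tz": -30,"ax": 0,"ay": 0,"az": 0,"claw": 1},
    {"tx": 0,"ty": 0,"tz": 0,"ax": 0,"ay": 0,"az": 0,"claw": 1},
    {"tx": 0,"ty": 0,"tz": 0,"ax": 0,"ay": 0,"az": 0,"claw": 1},
  ],
)

```text
time_s: 26.05
tcp_pos: [0.5918, 0.0813, 0.0494]
eef_rot: [180.0, 0.0, -15.0]
contact_force: [-0.0, 0.1, 1.0]
gripper_width: 0.0872
```

>>> step_arm(
  increments=[
    {"tx": 0,"ty": 6,"tz": -10,"ax": 0,"ay": 0,"az": 0,"claw": 1},
    {"tx": 0,"ty": 0,"tz": -15,"ax": 0,"ay": 0,"az": 0,"claw": 1},
    {"tx": 0,"ty": 0,"tz": -15,"ax": 0,"ay": 0,"az": 0,"claw": 1},
    {"tx": 0,"ty": 0,"tz": -11,"ax": 0,"ay": 0,"az": 0,"claw": 1},
    {"tx": 0,"ty": 0,"tz": 0,"ax": 0,"ay": 0,"az": 0,"claw": 1},
    {"tx": 0,"ty": 0,"tz": 0,"ax": 0,"ay": 0,"az": 0,"claw": 1},
  ],
)

```text
time_s: 26.65
tcp_pos: [0.592, 0.0876, -0.0014]
eef_rot: [-180.0, -0.0, -15.0]
contact_force: [-0.2, -0.2, 0.8]
gripper_width: 0.0877
```

>>> step_arm(
  increments=[
    {"tx": 0,"ty": 0,"tz": 0,"ax": 0,"ay": 0,"az": 0,"claw": -1},
    {"tx": 0,"ty": 0,"tz": 0,"ax": 0,"ay": 0,"az": 0,"claw": -1},
    {"tx": 0,"ty": 0,"tz": 0,"ax": 0,"ay": 0,"az": 0,"claw": -1},
    {"tx": 0,"ty": 0,"tz": 0,"ax": 0,"ay": 0,"az": 0,"claw": -1},
    {"tx": 0,"ty": 0,"tz": 0,"ax": 0,"ay": 0,"az": 0,"claw": -1},
    {"tx": 0,"ty": 0,"tz": 0,"ax": 0,"ay": 0,"az": 0,"claw": -1},
    {"tx": 0,"ty": 0,"tz": 0,"ax": 0,"ay": 0,"az": 0,"claw": -1},
    {"tx": 0,"ty": 0,"tz": 0,"ax": 0,"ay": 0,"az": 0,"claw": -1},
    {"tx": 0,"ty": 0,"tz": 0,"ax": 0,"ay": 0,"az": 0,"claw": -1},
    {"tx": 0,"ty": 0,"tz": 0,"ax": 0,"ay": 0,"az": 0,"claw": -1},
  ],
)

```text
time_s: 27.65
tcp_pos: [0.5915, 0.0874, -0.0021]
eef_rot: [-180.0, 0.0, -15.1]
contact_force: [-0.2, 0.4, -0.4]
gripper_width: 0.0235
```

>>> step_arm(
  increments=[
    {"tx": 0,"ty": 0,"tz": 20,"ax": 0,"ay": 0,"az": 0,"claw": -1},
    {"tx": 0,"ty": 0,"tz": 40,"ax": 0,"ay": 0,"az": 0,"claw": -1},
    {"tx": 0,"ty": 0,"tz": 40,"ax": 0,"ay": 0,"az": 0,"claw": -1},
    {"tx": 0,"ty": 0,"tz": 40,"ax": 0,"ay": 0,"az": 0,"claw": -1},
    {"tx": 0,"ty": 0,"tz": 20,"ax": 0,"ay": 0,"az": 0,"claw": -1},
    {"tx": 0,"ty": -20,"tz": 0,"ax": 0,"ay": 0,"az": 0,"claw": -1},
    {"tx": 1,"ty": -40,"tz": 0,"ax": 0,"ay": 0,"az": 0,"claw": -1},
    {"tx": 1,"ty": -40,"tz": 0,"ax": 0,"ay": 0,"az": 0,"claw": -1},
    {"tx": 1,"ty": -40,"tz": 0,"ax": 0,"ay": 0,"az": 0,"claw": -1},
    {"tx": 1,"ty": -40,"tz": 0,"ax": 0,"ay": 0,"az": 0,"claw": -1},
    {"tx": 1,"ty": -40,"tz": 0,"ax": 0,"ay": 0,"az": 0,"claw": -1},
    {"tx": 1,"ty": -40,"tz": 0,"ax": 0,"ay": 0,"az": 0,"claw": -1},
  ],
)

```text
time_s: 28.85
tcp_pos: [0.5971, -0.1741, 0.1578]
eef_rot: [-180.0, 0.0, -15.0]
contact_force: [0.7, 0.3, -0.5]
gripper_width: 0.0234
```

>>> step_arm(
  increments=[
    {"tx": 1,"ty": -40,"tz": 0,"ax": 0,"ay": 0,"az": 0,"claw": -1},
    {"tx": 1,"ty": -40,"tz": 0,"ax": 0,"ay": 0,"az": 0,"claw": -1},
    {"tx": 1,"ty": -35,"tz": 0,"ax": 0,"ay": 0,"az": 0,"claw": -1},
    {"tx": 1,"ty": -25,"tz": 0,"ax": 0,"ay": 0,"az": 0,"claw": -1},
    {"tx": 0,"ty": -11,"tz": 0,"ax": 0,"ay": 0,"az": 0,"claw": -1},
    {"tx": 0,"ty": 0,"tz": 0,"ax": 0,"ay": 0,"az": 0,"claw": -1},
    {"tx": 0,"ty": 0,"tz": 0,"ax": 0,"ay": 0,"az": 0,"claw": -1},
  ],
)

```text
time_s: 29.55
tcp_pos: [0.6013, -0.3231, 0.1576]
eef_rot: [-180.0, 0.0, -15.1]
contact_force: [-0.1, 0.6, -0.3]
gripper_width: 0.0236
```

>>> step_arm(
  increments=[
    {"tx": 0,"ty": -1,"tz": -20,"ax": 0,"ay": 0,"az": 0,"claw": -1},
    {"tx": 0,"ty": 0,"tz": -15,"ax": 0,"ay": 0,"az": 0,"claw": -1},
    {"tx": 0,"ty": 0,"tz": -4,"ax": 0,"ay": 0,"az": 0,"claw": -1},
    {"tx": 0,"ty": 0,"tz": -3,"ax": 0,"ay": 0,"az": 0,"claw": -1},
    {"tx": 0,"ty": 0,"tz": -3,"ax": 0,"ay": 0,"az": 0,"claw": -1},
    {"tx": 0,"ty": 0,"tz": -2,"ax": 0,"ay": 0,"az": 0,"claw": -1},
    {"tx": 0,"ty": 0,"tz": -2,"ax": 0,"ay": 0,"az": 0,"claw": -1},
    {"tx": 0,"ty": 0,"tz": -1,"ax": 0,"ay": 0,"az": 0,"claw": -1},
    {"tx": 0,"ty": 0,"tz": 0,"ax": 0,"ay": 0,"az": 0,"claw": -1},
    {"tx": 0,"ty": 0,"tz": 0,"ax": 0,"ay": 0,"az": 0,"claw": -1},
  ],
)

```text
time_s: 30.55
tcp_pos: [0.6016, -0.3247, 0.1081]
eef_rot: [180.0, -0.0, -15.1]
contact_force: [-0.8, -0.2, -1.8]
gripper_width: 0.0234
```

>>> step_arm(
  increments=[
    {"tx": 0,"ty": 0,"tz": -1,"ax": 0,"ay": 0,"az": 0,"claw": -1},
    {"tx": 0,"ty": 0,"tz": -1,"ax": 0,"ay": 0,"az": 0,"claw": -1},
    {"tx": 0,"ty": 0,"tz": 0,"ax": 0,"ay": 0,"az": 0,"claw": -1},
    {"tx": 0,"ty": 0,"tz": 0,"ax": 0,"ay": 0,"az": 0,"claw": -1},
  ],
)

```text
time_s: 30.95
tcp_pos: [0.6015, -0.3246, 0.1059]
eef_rot: [180.0, 0.0, -15.1]
contact_force: [0.5, 0.3, -1.5]
gripper_width: 0.0234
```

>>> step_arm(
  increments=[
    {"tx": 0,"ty": 0,"tz": -1,"ax": 0,"ay": 0,"az": 0,"claw": -1},
    {"tx": 0,"ty": 0,"tz": 0,"ax": 0,"ay": 0,"az": 0,"claw": 1},
    {"tx": 0,"ty": 0,"tz": 0,"ax": 0,"ay": 0,"az": 0,"claw": 1},
    {"tx": 0,"ty": 0,"tz": 0,"ax": 0,"ay": 0,"az": 0,"claw": 1},
    {"tx": 0,"ty": 0,"tz": 0,"ax": 0,"ay": 0,"az": 0,"claw": 1},
    {"tx": 0,"ty": 0,"tz": 0,"ax": 0,"ay": 0,"az": 0,"claw": 1},
    {"tx": 0,"ty": 0,"tz": 0,"ax": 0,"ay": 0,"az": 0,"claw": 1},
    {"tx": 0,"ty": 0,"tz": 30,"ax": 0,"ay": 0,"az": 0,"claw": 1},
    {"tx": 0,"ty": 0,"tz": 30,"ax": 0,"ay": 0,"az": 0,"claw": 1},
    {"tx": 0,"ty": 0,"tz": 30,"ax": 0,"ay": 0,"az": 0,"claw": 1},
    {"tx": 0,"ty": 40,"tz": 0,"ax": 0,"ay": 0,"az": 0,"claw": 1},
    {"tx": 0,"ty": 40,"tz": 0,"ax": 0,"ay": 0,"az": 0,"claw": 1},
  ],
)

```text
time_s: 32.15
tcp_pos: [0.6018, -0.2446, 0.196]
eef_rot: [-180.0, -0.1, -15.2]
contact_force: [-0.0, 0.4, -0.5]
gripper_width: 0.0872
```

>>> step_arm(
  increments=[
    {"tx": 0,"ty": 40,"tz": 0,"ax": 0,"ay": 0,"az": 0,"claw": 1},
    {"tx": 0,"ty": 40,"tz": 0,"ax": 0,"ay": 0,"az": 0,"claw": 1},
    {"tx": 0,"ty": 40,"tz": 0,"ax": 0,"ay": 0,"az": 0,"claw": 1},
    {"tx": 0,"ty": 0,"tz": 0,"ax": 0,"ay": 0,"az": 0,"claw": 1},
    {"tx": 0,"ty": 0,"tz": 0,"ax": 0,"ay": 0,"az": 0,"claw": 1},
    {"tx": 0,"ty": 0,"tz": 0,"ax": 0,"ay": 0,"az": 0,"claw": 1},
  ],
)

```text
time_s: 32.75
tcp_pos: [0.6015, -0.125, 0.195]
eef_rot: [180.0, -0.0, -15.1]
contact_force: [0.1, -0.3, -0.2]
gripper_width: 0.0875
```

```bash
python3 - <<'E'
from plant import r, optics
from h import *
S=optics.capture("side"); s=r.get_state(); print(s["time_s"],s["tcp_pos"],s["contact_force"],s["gripper_width"])
print(rim(S,(.601,-.324),.122,.04,.004)); print(rim(S,(.601,-.324),.150,.03,.004)); print("pot",rim(S,(.6135,-.1204),.056)); print("block",rim(S,(.4535,.299),.032))
u,v=proj(S,(.6,-.32,.08)).astype(int)
cv2.imwrite("pics/s8.png",cv2.resize(S["image"][v-80:v+60,u-80:u+80],None,fx=3,fy=3))
E
```

```text
32.8 [ 0.6014569  -0.12535333  0.19489678] [-0.17327176 -0.22082892 -0.56847092] 0.08753857947887399
[ 6.021e-01 -3.235e-01  3.290e-02  6.025e-01 -3.241e-01  3.140e-02
  3.230e-02  1.231e-01  6.520e+02]
[ 6.024e-01 -3.235e-01  1.290e-02  6.022e-01 -3.240e-01  1.140e-02
  1.230e-02  1.507e-01  1.380e+02]
pot [ 6.131e-01 -1.203e-01  2.570e-02  6.132e-01 -1.207e-01  2.440e-02
  2.500e-02  5.700e-02  3.210e+02]
block [4.549e-01 3.003e-01 4.580e-02 4.550e-01 2.999e-01 3.310e-02 4.810e-02
 3.300e-02 3.060e+02]
```

View pics/s8.png

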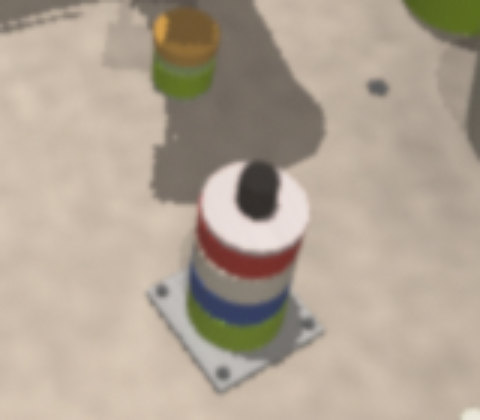

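The tower is complete and level. The lid top reads 123.1 mm, with the same +1 mm bias it showed on the bench. The arm is clear.

```bash
python3 -c "
from plant import r
print(r.close_job())"
```

```text
the job is handed in; nothing more can be done
None
```

I built the tower on the lime-green pan in the order blue, white, red, lid. Each part was let go once it was seated, and I handed the job in at about 33 s of the 125 s allowed.

**Last checks, side camera:**

| Part | Measured height | Expected height |
|---|---|---|
| Blue rim | 64.2 mm | 64 mm |
| White rim | 90.0 mm | 90 mm |
| Red rim | 115.9 mm | 116 mm |
| Lid disc top | 123.1 mm | 122 mm |

- **Lid height:** the lid read about 1 mm high on the bench too, so I take its 1 mm excess as a reading offset.
- **Sideways fit:** all the parts line up within about 2 mm, and the tower looks level in the picture.
- **Bystanders:** the paint pot and sanding block are within 2 mm of where they started, which is about the camera's accuracy.
- **Gripper:** it was open and clear of everything at hand-in. `close_job` gives no verdict.

**What disagreed:**
- **Reported height:** the arm's reported height was wrong. The camera showed the fingertips about 41 mm higher than the state implied. My first attempt to grip the blue sieve therefore closed on air above it, without moving it. I planned every later height from the camera.
- **Short moves:** some fast moves stopped up to 14 mm short, and I corrected those before each grasp.

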